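Clear, try and hold open the analyser cover

ROBOT

A 6-joint arm with a two-finger parallel gripper is mounted at the origin on the work surface. World frame = base frame: x ahead of the robot, y to its left, z up, the work surface at z = 0. Lengths are in m, angles in rad, forces in N, time in s.
With the tool pointing down it reaches from about 0.375 to 0.925 m from the base axis. Payload 5.7 kg.
Tool frame: the origin (TCP) lies at the very end of the fingers, on their centre line; the grasp point (between the pads) lies manip.grip_point_offset behind it (manip.grip_point_offset is the distance from the TCP to the grasp point, in m); z points along the fingers, y is the line along which they close (so a half turn about z gives the same grasp; the last joint's range is limited). The gripper opens to 85 mm and grips with 20 to 120 N. Pads are 22 mm wide; open, the fingers measure 114 mm over their backs; the gripper's body (76 mm by 85 mm) begins 54 mm behind the grasp point. The pads swing forward as they close: fully open they stand 13 mm farther back than shut.
Start: joints at [1.166, 0.359, 1.51, -0, 1.272, -0.115], TCP at [0.171, 0.575, 0.207] pointing down, gripper open.
Joint ranges: [-2.97, 2.97], [-1.01, 2.36], [0.21, 2.38], [-0.96, 4.11], [0.2, 2.71], [-2.98, 2.98]. Speed limits (rad/s): [2.39, 2.39, 3.14, 3.14, 3.14, 3.14].

INTERFACE

Orientations are given as a 3x3 rotation matrix whose columns are the frame's x, y, z axes.
In Python, from rig import manip gives the robot as it stands. The module is installed in compiled form; this text tells all that it offers.
- The arm moves only by the tool play_rows, never from a script. Its argument "deltas" is a list that holds one entry, the list of rows, each a list of 6 numbers: the shift along the tool's x, y, z in cm, then the turn, a rotation vector about the tool's x, y, z in rad. A call has 1 to 8 rows; each row is the pose to reach, as a shift and turn from the pose commanded when the call began, along the tool's axes at that moment; what a row does not reach only later rows make up. A row lasts 1/8 s, in which the tool goes at most 62.5 mm and 10.7 degrees, less where a joint would pass 70% of its speed; a pose out of reach is approached as far as the arm can. A call with a gripper value outside its range is refused whole. "hand" is the opening, from 0 (shut) to 1 (fully open), set as the call begins (left out, the last holds). The fingers move at their own pace and stop on an object; the grip force is fixed at half the most. Time passes only in rows, so rows that repeat a pose let the fingers close. It gives the time, the measured TCP pose, the force, the opening and the grip force at its end, in the units of the state.
- manip.read_state(): the state, without advancing time (a new reading comes with each control period).
- manip.capture(name): name is "scene" or "top" or "wrist"; returns the picture (384x512x3 uint8, blue, green, red); there is no depth.
- manip.camera_params(name): a dict with "camera_matrix" (3x3 intrinsics, pixels), "world_to_cam" (4x4, takes a point from world to camera coordinates). Camera axes: x right, y up, looking along -z (the intrinsics and any distortion apply to the point x, -y, -z); pixel columns grow to the right and rows downward; lengths in m; the calibration is good to about 2 mm. A picture is of the moment at which its call begins: read the wrist's pose just before it. camera_params takes no time and is no camera call; for the wrist camera it gives the pose at the moment of the call.
- manip.finish_job(): hands the job in; it is judged then, once.
The state is a dict: "time_s": time; "q": joint angles; "qvel": joint speeds; "effort": joint torques, N m; "tool_pos": TCP position; "tcp_rot": TCP orientation; "contact_force": force on the tool from outside, world axes, zero at the start; "wrist_torque": the same for the moment, N m; "finger_gap": opening from 0.0 (shut) to 1.0 (fully open); "finger_force": force on a finger pad.
Only numpy, scipy, OpenCV 4.12 (cv2) and the standard library are available. Lean on these libraries where they do the work, as an engineer would, in place of code of your own. Each camera call takes 0.05 s, during which the arm holds its last target. There are 200 camera calls.

TASK

Take the sample carrier off the analyser's cover by its grip and, keeping it upright, hang it by its wire bail on the hook of the stand. Then, before touching the release slide, pull up on the cover's handle to learn whether the hidden catch is holding it; if it is caught, draw the release slide fully to the front and pull again. Raise the cover more than 45 degrees and finish while still holding it up there, with the carrier hanging on the hook and the other things on the bench left where they are.

Things in the scene. Friction and masses are not known exactly. Their poses are not given: they have to be found in the camera images.
- analyser: white bench analyser, fixed, 250 mm deep (x), 350 mm wide (y), 120 mm high, front (own -x, at x = -105 mm) to the robot. Origin at bench height, z up. Its 20 mm thick hinged cover lies on top (shut: 120 to 140 mm high, own x -110 to 80, own y -85 to 165 mm). Right of it (own y -85 to -180 mm) is a bare strip, 120 mm high, with the release slide.
- cover_handle (a point): middle of the cover's handle: a round steel bar 11 mm thick, 120 mm long along the analyser's y, on two thin stems 50 mm either side, 50 mm before the cover's front edge (44 mm gap), 130 mm above the bench when shut, free air below. It swings about the hinge line at 240 mm. Pinched from above it may turn between the fingers, so the tool can stay upright.
- cover_hinge (a point): fixed point on the cover's hinge line, which runs along the analyser's y at the cover's far edge: own x 80 mm, y 40 mm, 120 mm above the bench. The shut handle lies 240 mm in own -x and 10 mm above it.
- cover (a joint): opening angle (rad): 0 shut, grows as the front edge rises, stop at 1.25. 1.5 to 3 N lift it at the handle; let go, it always falls shut. An unseen catch holds it in about half of the cases: then it has play of 0.06 rad (15 mm at the handle) and stops hard; else it just goes on opening. Pull with 6 to 12 N to tell; 25 N does no harm.
- release_top (a point): middle of the top of the release slide's knob: a black block, 14 mm (analyser x) by 26 mm (y), standing 30 mm above the strip (top 150 mm above the bench), its middle 45 mm right of the cover's edge.
- release (a joint): travel of the release slide (m): 0 home (far end, always so at the start), 0.032 fully drawn to the analyser's front (own -x). Moves against 1 to 3 N of friction and stays where it is left. Drawn by 0.025 or more it has withdrawn the catch, which then stays withdrawn.
- carrier: sample carrier, 0.2 to 0.4 kg, standing on the shut cover at the start: grey tray 70 mm (own x) by 110 mm (y) with four white, blue-capped cartridges, 50 mm high; over it an upright bail of 8 mm wire in the own y-z plane with a grip tab on its top bar. Origin: centre of the underside, z up. Window of the bail: 84 mm wide, 50 to 111 mm above the origin.
- carrier_bail (a point): middle of the underside of the bail's top bar, 111 mm above the carrier's origin: this rests on the hook.
- carrier_grip (a point): point to grip on the grip tab, 148 mm above the carrier's origin; the grey tab is 14 mm thick (own x), 44 mm wide (own y) and reaches from 117 to 161 mm above the origin.
- stand: steel hook stand, fixed. Origin: on the bench under its post (14 mm thick, 200 mm high). The hook's arm, 8 mm thick, runs level from the post along own -x (towards the robot) for 95 mm, top at 200 mm, then turns up: tip 216 mm high at own x -103 mm. Base plate 12 mm high, own x -110 to 40 mm, 130 mm wide.
- hook_rest (a point): point on top of the hook's arm where the bail shall rest: 65 mm out from the post, 200 mm above the bench; axes as the stand's. The bail passes over the tip, so that the arm enters its window, and comes down on the arm.
- bottle: bystander, leave it where it is: capped reagent bottle, 66 mm across, 150 mm tall. Origin: centre of the underside.
- jar: bystander, leave it where it is: closed jar, 70 mm across, 80 mm tall. Origin: centre of the underside.
- tip_box: bystander, leave it where it is: pipette-tip box, 94 x 124 x 57 mm. Origin: centre of the underside.
- cartridge: bystander, leave it where it is: single spare cartridge standing alone, 46 x 28 x 50 mm. Origin: centre of the underside.
- mouse: bystander, leave it where it is: computer mouse, 100 x 58 x 31 mm. Origin: centre of the underside.
- beaker: bystander, leave it where it is: open glass beaker, 72 mm across, 90 mm tall. Origin: centre of the underside.
- marker: bystander, leave it where it is: marker pen lying down, 140 mm long. Origin: on its axis as it lies.

How it is judged:
By the outcome, as a careful person would: the job done as asked, in the order asked, and still so for the second after the job is handed in, while the arm keeps its last pose, push and grip.
It also fails if it takes over 72 s, if anything falls off the work surface, if the arm or the gripper's body presses on something with over 40 N, if the wrist force passes 120 N, or if a joint passes its speed limit or range.

## Working session

There is one attempt and no reset: what is moved stays moved. The work goes in short steps, Python scripts to look and compute and a tool call to move; the robot and the scene stay as the last step left them, time stands still between calls to the robot, and variables do not carry over. Pictures are saved under pics/ and viewed, at most 10 in all, crops included, and the job is handed in when it is done.

Besides the shell and the picture viewer there is one more tool, called after "Emit:" as a command line: name --argument value ..., lists and objects as JSON in quotes. play_rows: Moves the arm, as the interface text tells. Its arguments: {"type":"object","properties":{"deltas":{"type":"array"},"hand":{"type":"number"}},"required":["deltas"]}

```bash
mkdir -p pics; cat > h.py <<'E'
import numpy as np, cv2
from rig import manip
def cam(n):
    p=manip.camera_params(n); return np.array(p["camera_matrix"]),np.array(p["world_to_cam"]),p
def proj(n,P,c=None):
    K,T,_=c or cam(n); P=np.atleast_2d(P); q=P@T[:3,:3].T+T[:3,3]
    q=q*[1,-1,-1]; u=q@K.T; return u[:,:2]/u[:,2:]
def ray(n,uv,c=None):
    K,T,_=c or cam(n); d=np.linalg.inv(K)@[uv[0],uv[1],1]; d=d*[1,-1,-1]
    R=T[:3,:3]; return -R.T@T[:3,3], R.T@d
def onz(n,uv,z,c=None):
    o,d=ray(n,uv,c); return o+d*(z-o[2])/d[2]
def tri(l):
    A=np.zeros((3,3));b=np.zeros(3)
    for n,uv,*c in l:
        o,d=ray(n,uv,*c); d=d/np.linalg.norm(d); M=np.eye(3)-np.outer(d,d); A+=M;b+=M@o
    return np.linalg.solve(A,b)
E
python3 - <<'E'
from h import *
for n in("scene","top"):
    cv2.imwrite(f"pics/{n}0.png",manip.capture(n)); p=cam(n); print(n,p[2].keys(),p[0].tolist(),(-p[1][:3,:3].T@p[1][:3,3]).round(3))
    im=cv2.imread(f"pics/{n}0.png"); cv2.imwrite(f"pics/{n}0b.png",cv2.resize(im,(800,600),interpolation=cv2.INTER_CUBIC))
s=manip.read_state();print(s["time_s"],s["tool_pos"],s["tcp_rot"],s["finger_gap"],manip.grip_point_offset)
E
```

```text
scene dict_keys(['camera_matrix', 'world_to_cam']) [[377.3738614311245, 0.0, 258.4526395350282], [0.0, 377.3738614311245, 184.7029268370408], [0.0, 0.0, 1.0]] [ 1.279 -0.052  0.991]
top dict_keys(['camera_matrix', 'world_to_cam']) [[413.0029763712848, 0.0, 258.8546398028133], [0.0, 413.0029763712848, 193.3993008165924], [0.0, 0.0, 1.0]] [0.319 0.046 1.363]
0.1 [0.17121359 0.57437853 0.20673936] [[-9.58299680e-01  2.85764418e-01 -6.48196806e-04]
 [ 2.85765096e-01  9.58298452e-01 -1.54457482e-03]
 [ 1.79781472e-04 -1.66539758e-03 -9.99998597e-01]] 1.0003616183416024 0.0187
```

View pics/scene0b.png

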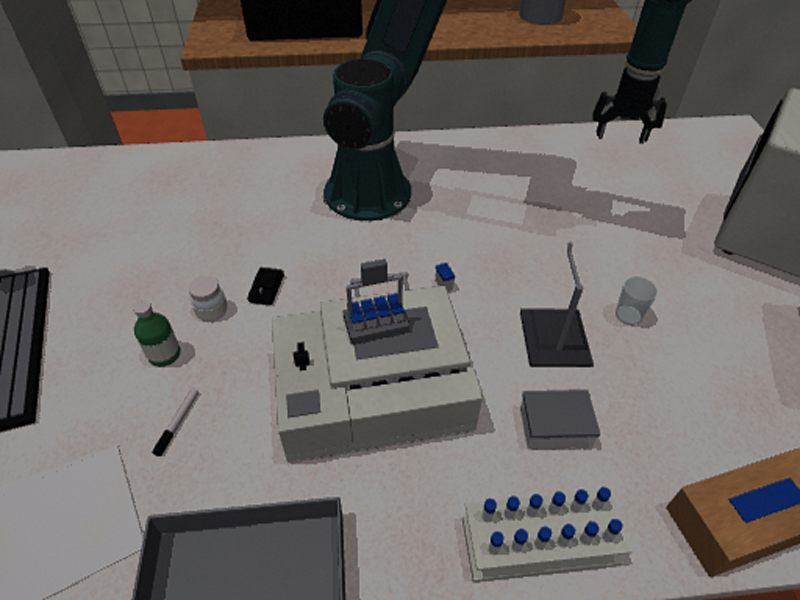

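View pics/top0b.png

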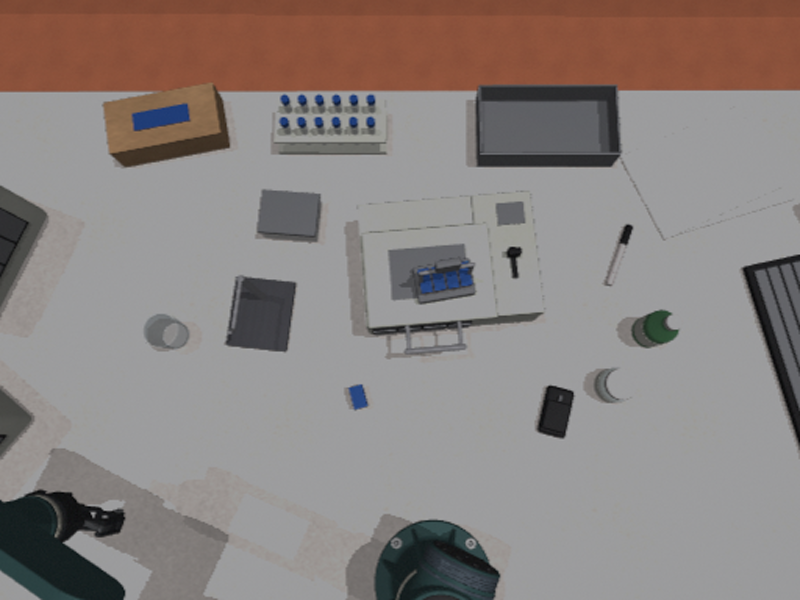

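The scene picture shows the analyser at about (375,370), the carrier on its cover at (378,300), the release knob at (302,355) and the stand at (560,310). In the top picture the handle is at (435,345), the carrier at (445,278), the knob at (514,255) and the stand at (262,312). I'll zoom in to get exact pixels.

```bash
python3 - <<'E'
import cv2
a=cv2.imread("pics/top0.png")[115:240,140:355]; cv2.imwrite("pics/tc.png",cv2.resize(a,None,fx=3.7,fy=3.7,interpolation=cv2.INTER_CUBIC))
a=cv2.imread("pics/scene0.png")[145:300,165:390]; cv2.imwrite("pics/sc.png",cv2.resize(a,None,fx=3.5,fy=3.5,interpolation=cv2.INTER_CUBIC))
E
```

```text
(no output)
```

View pics/tc.png

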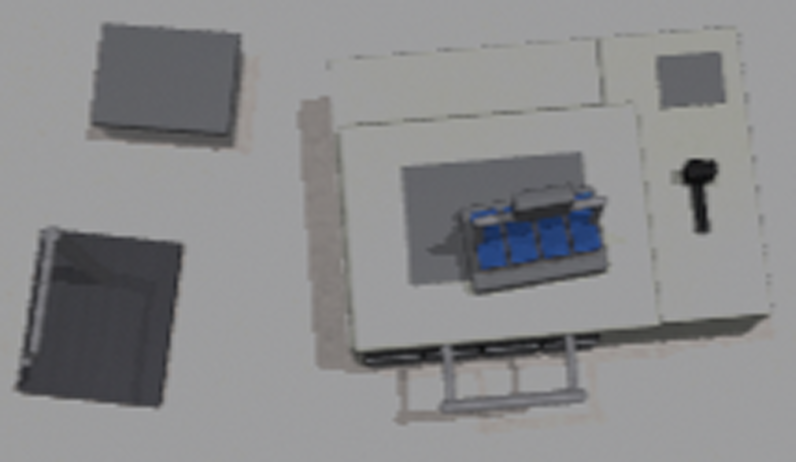

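View pics/sc.png

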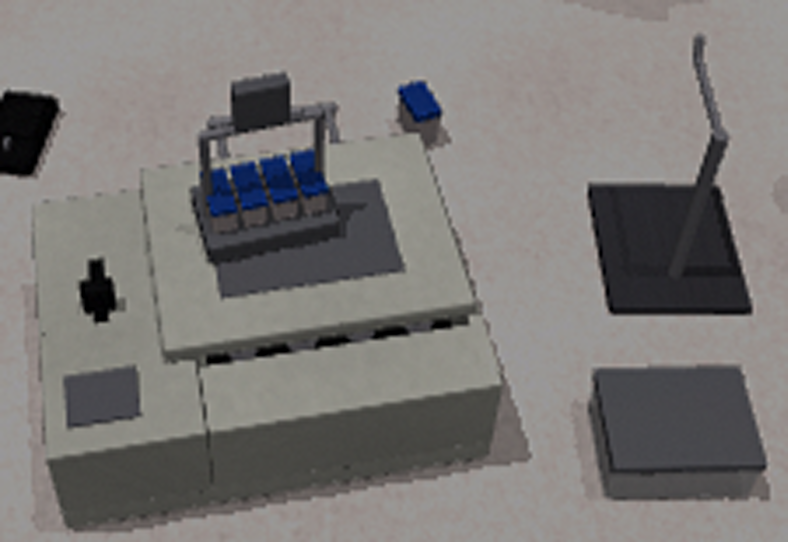

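The top crop shows the cover corners at (340,128), (636,103), (657,325) and (353,352), and the handle bar from (444,407) to (584,396). The tab is near (545,204) and the knob near (700,170). The stand's base corners are at (50,230), (183,243), (160,407) and (18,390). In the scene crop the tab is at (262,100), the knob top at (97,285), the hook tip at (700,38) and the post top at (720,133).

```bash
cat > m.py <<'E'
from h import *
ct,cs=cam("top"),cam("scene")
T=lambda u,v:(140+(u+.5)/3.7-.5,115+(v+.5)/3.7-.5)
S=lambda u,v:(165+(u+.5)/3.5-.5,145+(v+.5)/3.5-.5)
def fit(own,w):
    own,w=np.array(own),np.array(w)[:,:2]; a=own-own.mean(0); b=w-w.mean(0)
    th=np.arctan2((a[:,0]*b[:,1]-a[:,1]*b[:,0]).sum(),(a*b).sum()); R=np.array([[np.cos(th),-np.sin(th)],[np.sin(th),np.cos(th)]])
    t=w.mean(0)-R@own.mean(0); return th,t,(w-own@R.T-t)
E
python3 - <<'E'
from m import *
np.set_printoptions(precision=4,suppress=True)
own=[(.08,.165),(.08,-.085),(-.11,-.085),(-.11,.165),(-.16,.10),(-.16,-.02),(.145,-.18),(-.105,-.18)]
w=[onz("top",T(*p),z,ct) for p,z in [((340,128),.14),((636,103),.14),((657,325),.14),((353,352),.14),((444,407),.13),((584,396),.13),((740,30),.12),((769,317),.12)]]
th,t,r=fit(own,w); print("analyser",th,t,r.tolist())
w2=[onz("scene",S(*p),z,cs) for p,z in [((145,168),.14),((420,135),.14),((474,308),.14),((165,360),.14)]]
th2,t2,r2=fit([(-.11,-.085),(-.11,.165),(.08,.165),(.08,-.085)],w2); print("an scene",th2,t2,r2.tolist())
R=np.array([[np.cos(th),-np.sin(th)],[np.sin(th),np.cos(th)]])
for n,p in dict(handle=(-.16,.04),hinge=(.08,.04)).items(): print(n,R@p+t)
print("knob", onz("top",T(700,165),.15,ct), onz("scene",S(97,285),.15,cs), "own y exp -.13")
print("tab tri",tri([("top",T(546,196),ct),("scene",S(261,83),cs)]),"topz",onz("top",T(546,196),.301,ct),onz("scene",S(261,78),.301,cs))
a,b=onz("top",T(513,209),.301,ct),onz("top",T(578,196),.301,ct); print("tab yaw of y axis (top)",np.arctan2(*(a-b)[1::-1])-np.pi/2, np.linalg.norm(a-b))
a,b=onz("scene",S(333,107),.255,cs),onz("scene",S(202,129),.255,cs); print("bail yaw",np.arctan2(*(a-b)[1::-1])-np.pi/2,np.linalg.norm(a-b))
a,b=onz("top",T(474,292),.145,ct),onz("top",T(607,272),.145,ct); print("tray yaw",np.arctan2(*(a-b)[1::-1])-np.pi/2,np.linalg.norm(a-b),(a+b)/2)
ws=[onz("top",T(*p),.012,ct) for p in [(50,230),(183,243),(160,407),(18,390)]]
th,t,r=fit([(.04,.065),(.04,-.065),(-.11,-.065),(-.11,.065)],ws); print("stand top",th,t,r.tolist())
ws=[onz("scene",S(*p),.012,cs) for p in [(750,308),(611,308),(588,185),(715,186)]]
th,t,r=fit([(.04,.065),(.04,-.065),(-.11,-.065),(-.11,.065)],ws); print("stand sc",th,t,r.tolist())
print("tip",onz("top",T(26,367),.216,ct),onz("scene",S(700,38),.216,cs)); print("posttop",onz("top",T(47,235),.2,ct),onz("scene",S(720,133),.2,cs))
E
```

```text
analyser 0.08032628805011902 [ 0.6108 -0.0245] [[-0.0020383308861320337, -0.002222838951010303], [-0.0004429042450522225, 0.0014242491436427945], [0.002518358763215156, 0.0032071159068308153], [7.107636149750185e-06, -0.0003544149086677495], [0.0013195665506675613, -0.005107728114172032], [0.00090517254170841, 0.001298141745536871], [-0.0021512237693138703, -0.0010499963039444504], [-0.00011774659124264009, 0.002805471481784061]]
an scene 0.07626838197911785 [ 0.6171 -0.027 ] [[-0.0036692286937430874, 0.004421320515878874], [-0.00034979582324479175, -0.0027624822185171316], [-0.0006365973736170982, -0.0038818231350442045], [0.004655621890604866, 0.0022229848376824346]]
handle [0.4481 0.0025]
hinge [0.6873 0.0218]
knob [ 0.6412 -0.1514  0.15  ] [ 0.6394 -0.1543  0.15  ] own y exp -.13
tab tri [ 0.5784 -0.0167  0.3003] topz [ 0.5783 -0.0165  0.301 ] [ 0.5738 -0.0165  0.301 ]
tab yaw of y axis (top) 0.2034414118897767 0.04735142801422869
bail yaw 0.13399588722760436 0.10342985810087253
tray yaw 0.1533923888337383 0.10905262885452358 [ 0.5448 -0.0208  0.145 ]
stand top -0.11728038252765068 [0.5718 0.3606] [[-0.002528692384962561, -0.00439082056696255], [0.0008193499343280841, 0.0034769170795866944], [0.0010427536730849285, 0.0014052224294622828], [0.0006665887775491042, -0.0004913189420862052]]
stand sc -0.09930464056747493 [0.5742 0.3594] [[-0.0014039561232238595, -0.0011690875229465325], [-0.0010939236568592303, 0.0018737396475588808], [0.0009503656197351606, 0.0019638167514662297], [0.0015475141603480402, -0.0026684688760787445]]
tip [0.4654 0.3733 0.216 ] [0.4737 0.3707 0.216 ]
posttop [0.5712 0.3668 0.2   ] [0.5715 0.3613 0.2   ]
```

```bash
cat > g.py <<'E'
from h import *
from scipy.spatial.transform import Rotation as Ro
np.set_printoptions(precision=3,suppress=True)
def down(a): # tool y at heading a, z down
    y=np.array([np.cos(a),np.sin(a),0]); z=np.array([0,0,-1.]); return np.c_[np.cross(y,z),y,z]
def go(p,a,R0=None,p0=None):
    s=manip.read_state(); R0=np.array(s["tcp_rot"]) if R0 is None else R0; p0=np.array(s["tool_pos"]) if p0 is None else p0
    d=R0.T@(np.array(p)-p0)*100; print("cm",d,"rot",Ro.from_matrix(R0.T@down(a)).as_rotvec())
    return np.array(p),down(a)
E
python3 - <<'E'
from g import *
go((.171,.575,.36),1.279); go((.4,.28,.36),.7); go((.577,-.017,.36),.15)
E
```

```text
cm [  0.041   0.028 -15.326] rot [-0.002 -0.     0.002]
cm [-30.334 -21.698 -15.295] rot [-0.002  0.     0.581]
cm [-55.783 -45.101 -15.261] rot [-0.002  0.001  1.131]
```

Emit:
play_rows --deltas '[[[0, 0, -6, 0, 0, 0], [0, 0, -12, 0, 0, 0], [-3, -2, -15.3, 0, 0, 0.06], [-7, -5, -15.3, 0, 0, 0.15], [-12, -9, -15.3, 0, 0, 0.25], [-17, -13, -15.3, 0, 0, 0.35], [-22, -17, -15.3, 0, 0, 0.45], [-27, -21, -15.3, 0, 0, 0.55]]]' --hand 1

```text
time_s: 1.1
tool_pos: [0.3673, 0.2998, 0.3602]
tcp_rot: [[-0.665, 0.746, -0.0], [0.746, 0.665, -0.0], [-0.0, -0.0, -1.0]]
contact_force: [0.2, 0.3, -0.5]
finger_gap: 0.998
finger_force: 0.0
```

```bash
python3 - <<'E'
from g import *
print(manip.read_state()["tool_pos"]);go((.577,-.017,.36),.15)
E
```

```text
[0.367 0.3   0.36 ]
cm [-37.603  -5.422   0.025] rot [-0.     0.     0.578]
```

Emit:
play_rows --deltas '[[[-6, -1, 0, 0, 0, 0.1], [-12, -2, 0, 0, 0, 0.2], [-18, -3, 0, 0, 0, 0.3], [-24, -4, 0, 0, 0, 0.4], [-30, -5, 0, 0, 0, 0.5], [-35, -5.4, 0, 0, 0, 0.58], [-37.3, -5.4, 0, 0, 0, 0.58], [-37.3, -5.4, 0, 0, 0, 0.58]]]'

```text
time_s: 2.1
tool_pos: [0.5758, -0.0128, 0.3597]
tcp_rot: [[-0.15, 0.989, -0.002], [0.989, 0.15, 0.0], [0.001, -0.001, -1.0]]
contact_force: [-0.8, 0.3, -0.1]
finger_gap: 1.0
finger_force: 0.0
```

```bash
python3 - <<'E'
from g import *
s=manip.read_state();print(s["tool_pos"],s["tcp_rot"]);go((.577,-.017,.269),.15)
c=cam("wrist");im=manip.capture("wrist"); np.savez("w1.npz",K=c[0],T=c[1]); cv2.imwrite("pics/w1.png",im)
for p in [(.577,-.017,.301),(.542,-.02,.145)]: print(proj("wrist",p,c))
E
```

```text
[ 0.576 -0.013  0.36 ] [[-0.15   0.989 -0.002]
 [ 0.989  0.15   0.   ]
 [ 0.001 -0.001 -1.   ]]
cm [-0.441  0.067  9.067] rot [-0.001 -0.001  0.   ]
[[253.199 210.138]]
[[224.217 166.237]]
```

View pics/w1.png

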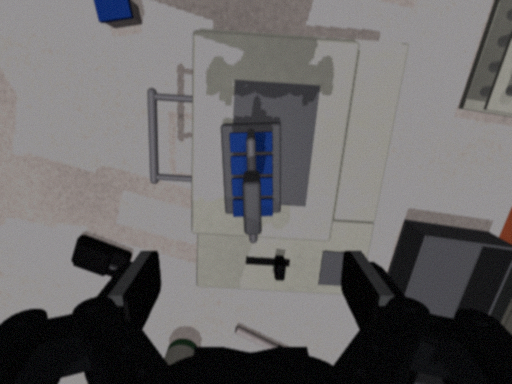

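The wrist view shows the tab at about (252,207) against a predicted (253,210), with the carrier lined up with the tool. The handle is at (153,136) and the knob at (281,267). I'll descend on the tab.

Emit:
play_rows --deltas '[[[-0.2, 0, 2, 0, 0, 0], [-0.4, 0, 4.5, 0, 0, 0], [-0.4, 0, 7, 0, 0, 0], [-0.4, 0, 8.6, 0, 0, 0], [-0.4, 0, 8.8, 0, 0, 0], [-0.4, 0, 8.8, 0, 0, 0]]]'

```text
time_s: 2.9
tool_pos: [0.5764, -0.0157, 0.2733]
tcp_rot: [[-0.151, 0.989, 0.001], [0.989, 0.151, -0.0], [-0.0, 0.001, -1.0]]
contact_force: [-0.4, -0.2, 1.3]
finger_gap: 0.998
finger_force: 0.0
```

Emit:
play_rows --deltas '[[[0, 0, 0, 0, 0, 0], [0, 0, 0, 0, 0, 0], [0, 0, 0, 0, 0, 0], [0, 0, 0, 0, 0, 0], [0, 0, 0, 0, 0, 0], [0, 0, 0, 0, 0, 0], [0, 0, 0, 0, 0, 0]]]' --hand 0

```text
time_s: 3.78
tool_pos: [0.5765, -0.0163, 0.2728]
tcp_rot: [[-0.15, 0.989, 0.001], [0.989, 0.15, -0.0], [-0.0, 0.001, -1.0]]
contact_force: [2.0, -1.6, 1.8]
finger_gap: 0.134
finger_force: 58.7
```

```bash
python3 - <<'E'
from g import *
d=np.load("w1.npz");c=(d["K"],d["T"],0)
print("knob",onz("wrist",(281,267),.15,c),"handle",onz("wrist",(151.5,91),.13,c),onz("wrist",(154,182),.13,c))
go((.577,-.017,.34),.15);go((.41,.1,.34),.0);go((.41,.28,.34),-.11)
E
```

```text
knob [ 0.636 -0.145  0.15 ] handle [0.443 0.055 0.13 ] [ 0.453 -0.058  0.13 ]
cm [-0.084  0.045 -6.722] rot [0.001 0.    0.001]
cm [ 13.994 -14.705  -6.739] rot [0.001 0.    0.151]
cm [ 31.789 -11.997  -6.746] rot [0.001 0.    0.261]
```

Emit:
play_rows --deltas '[[[0, 0, -0.8, 0, 0, 0], [0, 0, -2.5, 0, 0, 0], [0, 0, -4.5, 0, 0, 0], [1, -1.5, -6, 0, 0, 0], [3, -4, -6.7, 0, 0, 0.02], [5.5, -7, -6.7, 0, 0, 0.05], [8.5, -10, -6.7, 0, 0, 0.09], [11.5, -12.5, -6.7, 0, 0, 0.13]]]'

```text
time_s: 4.78
tool_pos: [0.4323, 0.0797, 0.3399]
tcp_rot: [[-0.019, 1.0, -0.001], [1.0, 0.019, 0.0], [0.0, -0.001, -1.0]]
contact_force: [-0.4, 0.9, -2.4]
finger_gap: 0.137
finger_force: 58.6
```

```bash
python3 - <<'E'
from g import *
s=manip.read_state();print(s["contact_force"]);go((.41,.1,.34),.0);go((.405,.28,.34),-.11);go((.405,.377,.257),-.11)
E
```

```text
[-0.377  0.877 -2.354]
cm [ 2.071 -2.19  -0.005] rot [-0.001 -0.     0.019]
cm [20.078 -2.341 -0.   ] rot [-0.001 -0.     0.129]
cm [29.773 -2.146  8.303] rot [-0.001 -0.     0.129]
```

Emit:
play_rows --deltas '[[[3, -1.5, 0, 0, 0, 0.02], [7, -2.3, 0, 0, 0, 0.05], [12, -2.3, 0, 0, 0, 0.08], [17, -2.3, 0, 0, 0, 0.11], [22, -2.3, 0, 0, 0, 0.13], [26, -2.2, 2, 0, 0, 0.13], [29, -2.1, 5, 0, 0, 0.13], [29.8, -2.1, 7, 0, 0, 0.13]]]'

```text
time_s: 5.78
tool_pos: [0.406, 0.3776, 0.2687]
tcp_rot: [[0.107, 0.994, -0.002], [0.994, -0.107, -0.0], [-0.0, -0.002, -1.0]]
contact_force: [-0.7, -0.6, -2.5]
finger_gap: 0.133
finger_force: 58.6
```

Emit:
play_rows --deltas '[[[0, 0, 1.3, 0, 0, 0], [0, 0, 1.3, 0, 0, 0], [0, 0, 1.3, 0, 0, 0]]]'

```text
time_s: 6.15
tool_pos: [0.4084, 0.376, 0.2576]
tcp_rot: [[0.109, 0.994, 0.001], [0.994, -0.109, 0.001], [0.001, 0.001, -1.0]]
contact_force: [0.2, -0.6, -4.3]
finger_gap: 0.131
finger_force: 58.7
```

```bash
python3 - <<'E'
from g import *
s=manip.read_state();print(s["tool_pos"],s["contact_force"]);go((.413,.3775,.257),-.11)
for n in("top","scene"):
    im=manip.capture(n); cv2.imwrite(f"pics/{n}1.png",im)
t=cv2.imread("pics/top1.png");s=cv2.imread("pics/scene1.png")
a=cv2.resize(t[150:250,110:240],(400,308),interpolation=cv2.INTER_CUBIC);b=cv2.resize(s[130:245,310:440],(400,354),interpolation=cv2.INTER_CUBIC)
o=np.zeros((354,800,3),np.uint8);o[:308,:400]=a;o[:,400:]=b;cv2.imwrite("pics/pre.png",o)
E
```

```text
[0.408 0.376 0.258] [ 0.19  -0.565 -4.258]
cm [0.201 0.445 0.064] rot [ 0.001 -0.001  0.   ]
```

View pics/pre.png

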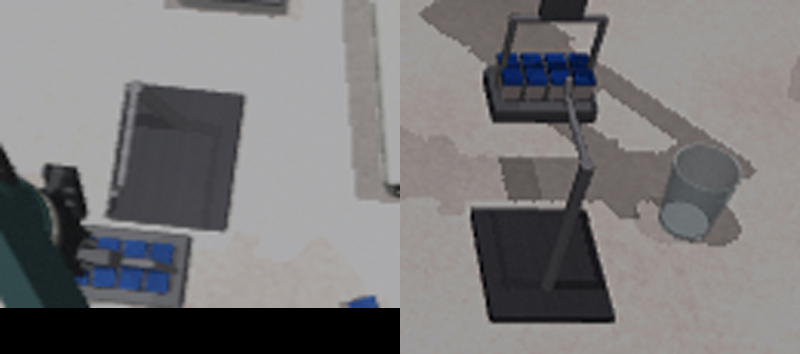

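The carrier is upright with the hook tip (569,78) inside its window (505–605), so I'll thread it on.

Emit:
play_rows --deltas '[[[0.1, 1, 0, 0, 0, 0], [0.2, 2.5, 0, 0, 0, 0], [0.2, 4, 0, 0, 0, 0], [0.2, 5.5, 0, 0, 0, 0], [0.2, 7, 0, 0, 0, 0], [0.2, 8.5, 0, 0, 0, 0], [0.2, 9.8, 0, 0, 0, 0], [0.2, 10, 0, 0, 0, 0]]]'

```text
time_s: 7.25
tool_pos: [0.5087, 0.3672, 0.2563]
tcp_rot: [[0.11, 0.994, 0.0], [0.994, -0.11, -0.0], [-0.0, 0.0, -1.0]]
contact_force: [-1.0, 0.5, -3.7]
finger_gap: 0.131
finger_force: 58.6
```

Emit:
play_rows --deltas '[[[0, 0, 0.8, 0, 0, 0], [0, 0, 1.8, 0, 0, 0], [0, 0, 2.5, 0, 0, 0], [0, 0, 2.9, 0, 0, 0], [0, 0, 3.1, 0, 0, 0], [0, 0, 3.1, 0, 0, 0]]]'

```text
time_s: 8.0
tool_pos: [0.5076, 0.3674, 0.2255]
tcp_rot: [[0.109, 0.994, 0.0], [0.994, -0.109, -0.0], [-0.0, 0.0, -1.0]]
contact_force: [-0.3, 0.3, -4.1]
finger_gap: 0.132
finger_force: 58.7
```

Emit:
play_rows --deltas '[[[0, 0, 0.15, 0, 0, 0], [0, 0, 0.3, 0, 0, 0], [0, 0, 0.4, 0, 0, 0], [0, 0, 0.4, 0, 0, 0]]]'

```text
time_s: 8.5
tool_pos: [0.5076, 0.3674, 0.2216]
tcp_rot: [[0.109, 0.994, 0.0], [0.994, -0.109, 0.0], [0.0, 0.0, -1.0]]
contact_force: [-0.2, 0.3, -2.3]
finger_gap: 0.138
finger_force: 58.7
```

Emit:
play_rows --deltas '[[[0, 0, 0.1, 0, 0, 0], [0, 0, 0.2, 0, 0, 0], [0, 0, 0.2, 0, 0, 0]]]'

```text
time_s: 8.88
tool_pos: [0.5082, 0.3677, 0.221]
tcp_rot: [[0.109, 0.994, 0.002], [0.994, -0.109, 0.001], [0.001, 0.002, -1.0]]
contact_force: [-1.3, -0.9, 6.3]
finger_gap: 0.135
finger_force: 59.8
```

Contact is made. I'll release partially so the near finger clears the hook tip.

Emit:
play_rows --deltas '[[[0, 0, -0.1, 0, 0, 0], [0, 0, -0.1, 0, 0, 0], [0, 0, -0.1, 0, 0, 0], [0, 0, -0.1, 0, 0, 0], [0, 0, -0.1, 0, 0, 0]]]' --hand 0.4

```text
time_s: 9.5
tool_pos: [0.5076, 0.3674, 0.2204]
tcp_rot: [[0.109, 0.994, -0.0], [0.994, -0.109, -0.0], [-0.0, -0.0, -1.0]]
contact_force: [-0.1, 0.1, -0.4]
finger_gap: 0.401
finger_force: 0.0
```

Emit:
play_rows --deltas '[[[0, 0, -0.5, 0, 0, 0], [0, 0, -1.5, 0, 0, 0], [0, 0, -3, 0, 0, 0], [0, 0, -5, 0, 0, 0], [0, 0, -8, 0, 0, 0], [0, 0, -10, 0, 0, 0], [0, 0, -10, 0, 0, 0]]]'

```text
time_s: 10.38
tool_pos: [0.5089, 0.3681, 0.3235]
tcp_rot: [[0.109, 0.994, 0.005], [0.994, -0.109, 0.003], [0.003, 0.004, -1.0]]
contact_force: [0.7, 0.1, -0.2]
finger_gap: 0.399
finger_force: 0.0
```

```bash
python3 - <<'E'
from g import *
s=manip.read_state();print(s["tool_pos"],s["contact_force"])
go((.46,.2,.32),-.02);go((.448,.0,.25),.08)
for n in("top","scene"):
    im=manip.capture(n); cv2.imwrite(f"pics/{n}2.png",im)
t=cv2.imread("pics/top2.png");s=cv2.imread("pics/scene2.png")
a=cv2.resize(t[150:250,110:240],(400,308),interpolation=cv2.INTER_CUBIC);b=cv2.resize(s[130:245,310:440],(400,354),interpolation=cv2.INTER_CUBIC)
o=np.zeros((354,800,3),np.uint8);o[:308,:400]=a;o[:,400:]=b;cv2.imwrite("pics/hung.png",o)
E
```

```text
[0.509 0.368 0.323] [ 0.733  0.132 -0.154]
cm [-17.243  -3.03    0.284] rot [ 0.004 -0.003 -0.089]
cm [-37.276  -2.076   7.228] rot [ 0.004 -0.003 -0.189]
```

View pics/hung.png

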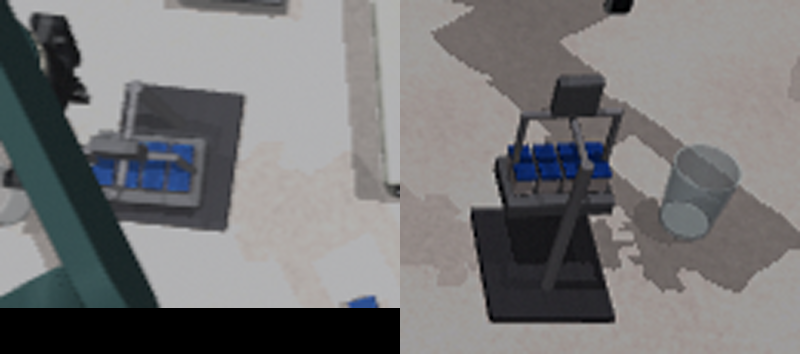

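The carrier hangs on the arm with its window around it, as the tab at (577,95) and the tray under the arm show. Next is the handle.

Emit:
play_rows --deltas '[[[-4, -0.5, 0, 0, 0, -0.02], [-9, -1, 0, 0, 0, -0.05], [-15, -1.5, 0, 0, 0, -0.08], [-21, -2, 1, 0, 0, -0.11], [-27, -2, 3, 0, 0, -0.15], [-32, -2.1, 5, 0, 0, -0.19], [-36, -2.1, 7, 0, 0, -0.19], [-37.3, -2.1, 9, 0, 0, -0.19]]]' --hand 0.5

```text
time_s: 11.48
tool_pos: [0.4448, -0.0031, 0.229]
tcp_rot: [[-0.078, 0.997, -0.002], [0.997, 0.078, -0.0], [-0.0, -0.002, -1.0]]
contact_force: [0.1, -0.5, -0.5]
finger_gap: 0.501
finger_force: 0.0
```

Emit:
play_rows --deltas '[[[0, 0, 1, 0, 0, 0], [0, 0, 1, 0, 0, 0], [0, 0, 1, 0, 0, 0]]]'

```text
time_s: 11.85
tool_pos: [0.4466, -0.0004, 0.2209]
tcp_rot: [[-0.082, 0.997, 0.001], [0.997, 0.082, 0.0], [-0.0, 0.001, -1.0]]
contact_force: [0.4, 0.0, 1.0]
finger_gap: 0.502
finger_force: 0.0
```

```bash
python3 - <<'E'
from g import *
c=cam("wrist");im=manip.capture("wrist");cv2.imwrite("pics/w2.png",im)
s=manip.read_state();print(s["tool_pos"])
go((.448,.0,.111),.08); print(proj("wrist",[(.448,.0,.13),(.443,.06,.13),(.4527,-.06,.13)],c))
np.savez("w2.npz",K=c[0],T=c[1])
E
```

```text
[ 0.447 -0.     0.221]
cm [ 0.04   0.114 11.011] rot [0.001 0.    0.002]
[[253.84  192.258]
 [253.971 120.426]
 [253.399 255.156]]
```

View pics/w2.png

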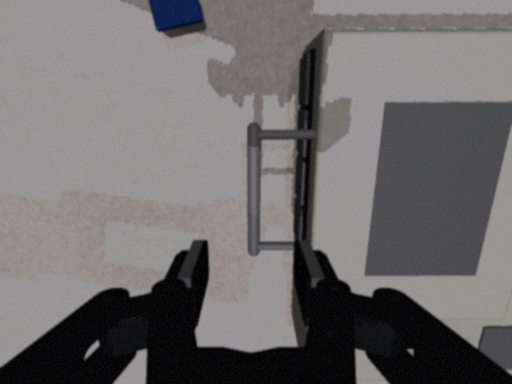

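The bar runs along column 253.5 over rows 122–256, matching the prediction. I'll descend, close and pull.

Emit:
play_rows --deltas '[[[0, 0.1, 2, 0, 0, 0], [0, 0.1, 5, 0, 0, 0], [0, 0.1, 8, 0, 0, 0], [0, 0.1, 10, 0, 0, 0], [0, 0.1, 10.9, 0, 0, 0], [0, 0.1, 10.9, 0, 0, 0]]]'

```text
time_s: 12.65
tool_pos: [0.4474, -0.0008, 0.1116]
tcp_rot: [[-0.082, 0.997, -0.0], [0.997, 0.082, -0.0], [-0.0, -0.0, -1.0]]
contact_force: [0.7, -0.5, -0.0]
finger_gap: 0.497
finger_force: 0.0
```

Emit:
play_rows --deltas '[[[0, 0, 0, 0, 0, 0], [0, 0, 0, 0, 0, 0], [0, 0, 0, 0, 0, 0], [0, 0, 0, 0, 0, 0], [0, 0, 0, 0, 0, 0]]]' --hand 0

```text
time_s: 13.28
tool_pos: [0.4473, -0.0011, 0.1117]
tcp_rot: [[-0.081, 0.997, 0.0], [0.997, 0.081, -0.0], [-0.0, 0.0, -1.0]]
contact_force: [0.9, 0.3, 1.8]
finger_gap: -0.0
finger_force: 0.7
```

Emit:
play_rows --deltas '[[[0, 0, -0.3, 0, 0, 0], [0, 0, -0.6, 0, 0, 0], [0, 0, -0.9, 0, 0, 0], [0, 0, -1.2, 0, 0, 0], [0, 0, -1.4, 0, 0, 0], [0, 0, -1.4, 0, 0, 0]]]'

```text
time_s: 14.02
tool_pos: [0.4473, -0.0011, 0.1257]
tcp_rot: [[-0.081, 0.997, 0.0], [0.997, 0.081, -0.0], [-0.0, 0.0, -1.0]]
contact_force: [0.4, -0.5, -0.3]
finger_gap: -0.003
finger_force: 0.0
```

The fingers shut without the bar, so I'll look.

```bash
python3 - <<'E'
from g import *
im=manip.capture("scene");cv2.imwrite("pics/scene3.png",im);w=manip.capture("wrist");cv2.imwrite("pics/w3.png",w)
t=manip.capture("top");cv2.imwrite("pics/top3.png",t)
a=cv2.resize(w,(400,300));b=cv2.resize(im[90:290,150:350],(400,400),interpolation=cv2.INTER_CUBIC)
o=np.zeros((600,800,3),np.uint8);o[:300,:400]=a;o[:400,400:]=b;o[300:,:400]=cv2.resize(t[140:245,200:340],(400,300),interpolation=cv2.INTER_CUBIC);cv2.imwrite("pics/v3.png",o)
E
```

```text
(no output)
```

View pics/v3.png

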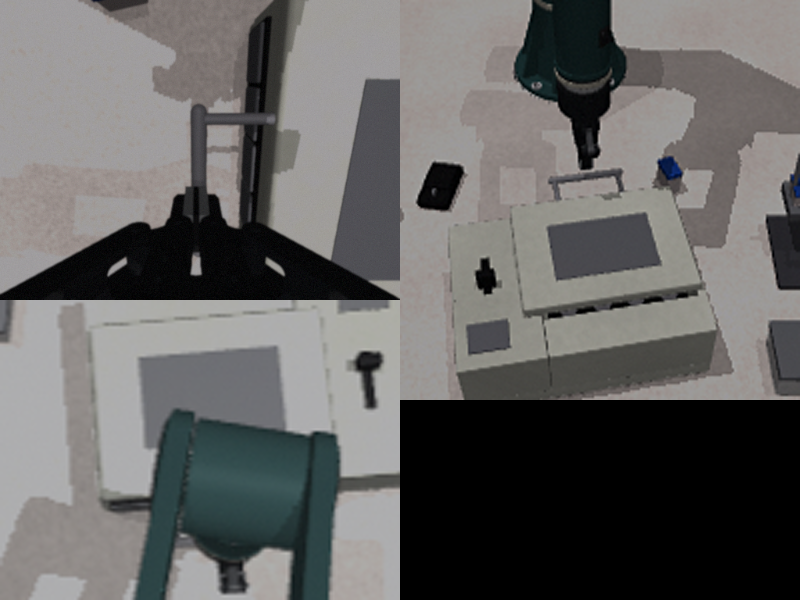

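```bash
python3 - <<'E'
from g import *
s=manip.read_state();print(s["tool_pos"],s["finger_gap"],s["finger_force"])
print("tcp",proj("scene",s["tool_pos"]),"handle",proj("scene",(.448,0,.13)), "handle up",proj("scene",(.448,0,.145)))
w=cam("wrist"); print("wrist: tcp",proj("wrist",s["tool_pos"],w),"bar ends",proj("wrist",[(.443,.06,.13),(.4527,-.06,.13)],w),proj("wrist",[(.443,.06,.145),(.443,.06,.115),(.443,.06,.1)],w))
d=np.load("w2.npz");c=(d["K"],d["T"],0)
# bar left end from w2 row 126 (near centre of end) & w3 end
print("tri leftend",tri([("wrist",(253.5,124),c),("wrist",(198/400*512,107/300*384),w)]))
print(tri([("wrist",(253.5,188.5),c),("scene",(243.5,178.5))]))
E
```

```text
[ 0.447 -0.001  0.125] -0.003731159287608468 0.0
tcp [[242.446 178.331]] handle [[242.776 177.527]] handle up [[242.693 174.208]]
wrist: tcp [[253.068 236.894]] bar ends [[255.138 130.49 ]
 [254.312 327.083]] [[255.582 133.466]
 [254.768 128.008]
 [254.455 125.907]]
tri leftend [0.442 0.058 0.142]
[0.448 0.002 0.125]
```

```bash
python3 - <<'E'
import cv2
g=cv2.cvtColor(cv2.imread("pics/scene3.png"),6)
for r in range(160,188): print(r,*["%3d"%v for v in g[r,230:260]])
w=cv2.cvtColor(cv2.imread("pics/w3.png"),6)
print()
for r in range(210,262,3): print(r,*["%3d"%v for v in w[r,232:276:2]])
E
```

```text
160 153 151 151 150 153 153 156  61   2   7   6   9   6  38  53  49  27   2  17 163 155 152 150 153 150 150 151 151 150 152
161 152 150 152 153 150 152 155  66   0   7   7   7   6  38  53  50  35   1  43 165 156 152 152 151 149 151 152 151 151 152
162 152 150 152 154 153 152 152 144  25   2   5  13  23  29  53  51  50  32  42 130 154 150 150 150 149 150 150 151 150 152
163 152 151 149 148 150 152 153 158  61   0  17  38  27  24  57  59  56  13  21  92 158 153 152 151 151 150 150 150 151 152
164 153 149 150 149 150 150 152 154 107   0   7  21  21  23  64  64  61  30  15  36 128 154 151 148 152 151 151 152 151 154
165 150 151 150 151 151 150 150 154 115   0   6  19  18  18  56  50  48  28  12  13 115 151 151 152 154 152 150 151 152 151
166 153 153 151 151 149 151 152 153 153   1   3  12  11  11  34  30  29  16   3  17 151 151 152 152 151 152 149 150 151 151
167 152 151 151 153 153 153 150 153 161  15   0   7   9   6  21  15  11   3   0  62 154 152 150 151 151 151 151 148 150 150
168 153 151 151 154 154 152 151 155 158   5   3   3   3   9   5   5   2   0  30 150 155 153 152 151 152 146 
[... 3328 characters left out ...]
  21  11  12  30  48  43  46  46  92 145 153 152 149 146
243 153 153 134  51  50  43  44  43  10   1   1  30  44  46  46  40  84 149 156 157 149 155
246 152 148 121  52  43  42  39  40  16   0   1  24  44  42  47  42  66 140 148 148 147 148
249  38  43  41  46  48  40  44  36  18   2   8  25  46  41  44  50  44  39  41  37  42  44
252   8  11  28  47  44  41  45  40  13  15   0  18  45  46  51  44  51  21   0   3   4  15
255   8  14  34  41  45  44  41  37   4   7   9  22  44  45  48  50  43  25   0   1   5   8
258  10  17  39  44  42  40  48  38  11   0   1  23  45  44  42  43  45  26  15   8   4   7
261   7  21  42  46  45  43  45  33  13   0   9  16  45  44  45  47  45  35  10  15   3  11
```

```bash
python3 - <<'E'
from g import *
print("tip",tri([("wrist",(252,238.5)),("scene",(242.5,174.3))]), [onz("scene",(242.5,174.3),z).round(3) for z in(.125,.135,.145)],[onz("wrist",(252,238.5),z).round(3) for z in(.125,.135,.145)])
s=manip.read_state();print(s["q"])
E
```

```text
tip [0.445 0.002 0.139] [array([0.429, 0.001, 0.125]), array([ 0.439, -0.   ,  0.135]), array([ 0.448, -0.001,  0.145])] [array([ 0.447, -0.002,  0.125]), array([0.446, 0.002, 0.135]), array([0.446, 0.007, 0.145])]
[-0.157  0.244  1.928 -0.     0.97  -0.238]
```

The fingertips end about 17 mm short of the reported TCP (tip at z≈0.142, reported 0.125), so they closed above the bar. I'll reopen and go 30 mm deeper.

Emit:
play_rows --deltas '[[[0, 0, -0.5, 0, 0, 0], [0, 0, -0.5, 0, 0, 0], [0, 0, -0.5, 0, 0, 0], [0, 0, 0.5, 0, 0, 0], [0, 0, 1.5, 0, 0, 0], [0, 0, 2.5, 0, 0, 0], [0, 0, 3, 0, 0, 0], [0, 0, 3, 0, 0, 0]]]' --hand 0.5

```text
time_s: 15.18
tool_pos: [0.4467, -0.001, 0.0949]
tcp_rot: [[-0.081, 0.997, -0.001], [0.997, 0.081, 0.0], [0.0, -0.001, -1.0]]
contact_force: [-0.7, 1.1, 0.2]
finger_gap: 0.502
finger_force: 0.0
```

Emit:
play_rows --deltas '[[[0, 0, 0, 0, 0, 0], [0, 0, 0, 0, 0, 0], [0, 0, 0, 0, 0, 0], [0, 0, 0, 0, 0, 0], [0, 0, 0, 0, 0, 0]]]' --hand 0

```text
time_s: 15.8
tool_pos: [0.4493, -0.001, 0.0961]
tcp_rot: [[-0.081, 0.997, 0.004], [0.997, 0.081, -0.0], [-0.0, 0.004, -1.0]]
contact_force: [4.8, 1.3, -3.0]
finger_gap: 0.099
finger_force: 58.5
```

Emit:
play_rows --deltas '[[[0, 0.2, -0.3, 0, 0, 0], [0, 0.2, -0.6, 0, 0, 0], [0, 0.2, -0.9, 0, 0, 0], [0, 0.2, -1.2, 0, 0, 0], [0, 0.2, -1.2, 0, 0, 0]]]'

```text
time_s: 16.42
tool_pos: [0.4499, -0.001, 0.1079]
tcp_rot: [[-0.081, 0.997, 0.001], [0.997, 0.081, -0.0], [-0.0, 0.001, -1.0]]
contact_force: [4.6, 1.4, -3.5]
finger_gap: 0.1
finger_force: 58.6
```

Emit:
play_rows --deltas '[[[0, 0, -0.1, 0, 0, 0], [0, 0, -0.2, 0, 0, 0], [0, 0, -0.3, 0, 0, 0], [0, 0, -0.3, 0, 0, 0]]]'

```text
time_s: 16.92
tool_pos: [0.45, -0.0009, 0.1103]
tcp_rot: [[-0.081, 0.997, 0.002], [0.997, 0.081, -0.0], [-0.0, 0.002, -1.0]]
contact_force: [7.7, 0.7, -8.0]
finger_gap: 0.099
finger_force: 58.5
```

Emit:
play_rows --deltas '[[[0, 0.2, -0.1, 0, 0, 0], [0, 0.3, -0.2, 0, 0, 0], [0, 0.3, -0.2, 0, 0, 0], [0, 0.3, -0.2, 0, 0, 0]]]'

```text
time_s: 17.42
tool_pos: [0.4501, -0.0008, 0.1114]
tcp_rot: [[-0.081, 0.997, -0.004], [0.997, 0.081, -0.0], [0.0, -0.004, -1.0]]
contact_force: [1.7, -5.2, -22.4]
finger_gap: 0.099
finger_force: 58.1
```

It stops hard at 15 mm with 22 N, so the cover is caught. I'll lower it, let go and go to the slide.

Emit:
play_rows --deltas '[[[0, -0.2, 0.4, 0, 0, 0], [0, -0.2, 0.9, 0, 0, 0], [0, -0.2, 1.4, 0, 0, 0], [0, -0.2, 1.65, 0, 0, 0], [0, -0.2, 1.65, 0, 0, 0]]]'

```text
time_s: 18.05
tool_pos: [0.4492, -0.0009, 0.0962]
tcp_rot: [[-0.081, 0.997, -0.001], [0.997, 0.081, -0.0], [-0.0, -0.002, -1.0]]
contact_force: [-4.8, -4.0, -2.7]
finger_gap: 0.101
finger_force: 60.3
```

Emit:
play_rows --deltas '[[[0, 0, 0, 0, 0, 0], [0, 0, 0, 0, 0, 0], [0, 0, 0, 0, 0, 0], [0, 0, -1, 0, 0, 0], [0, 0, -4, 0, 0, 0], [0, 0, -8, 0, 0, 0], [0, 0, -13, 0, 0, 0], [0, 0, -15, 0, 0, 0]]]' --hand 0.5

```text
time_s: 19.05
tool_pos: [0.4519, -0.001, 0.2498]
tcp_rot: [[-0.081, 0.997, 0.006], [0.997, 0.081, -0.001], [-0.001, 0.006, -1.0]]
contact_force: [0.2, -0.1, 1.1]
finger_gap: 0.5
finger_force: 0.0
```

```bash
python3 - <<'E'
from g import *
go((.64,-.1525,.22),.08)
E
```

```text
cm [-16.624  17.507   3.098] rot [0.006 0.001 0.001]
```

Emit:
play_rows --deltas '[[[-2, 2, 0, 0, 0, 0], [-5, 5, 0, 0, 0, 0], [-8.5, 9, 0, 0, 0, 0], [-12, 13, 0, 0, 0, 0], [-15, 16, 0, 0, 0, 0], [-16.6, 17.5, 0, 0, 0, 0], [-16.6, 17.5, 1.5, 0, 0, 0], [-16.6, 17.5, 1.5, 0, 0, 0]]]'

```text
time_s: 20.05
tool_pos: [0.6357, -0.1508, 0.2291]
tcp_rot: [[-0.081, 0.997, -0.004], [0.997, 0.081, 0.002], [0.002, -0.004, -1.0]]
contact_force: [-1.8, 0.4, -0.2]
finger_gap: 0.501
finger_force: 0.0
```

```bash
python3 - <<'E'
from g import *
c=cam("wrist");im=manip.capture("wrist");cv2.imwrite("pics/w4.png",im)
s=manip.read_state();print(s["tool_pos"]); go((.64,-.1525,.115),.08)
print("pred",proj("wrist",[(.64,-.1525,.15),(.64,-.1525,.135),(.64,-.1525,.12)],c))
g=cv2.cvtColor(im,6)
m=((g<45)*255).astype(np.uint8); m[275:]=0
n,l,st,ce=cv2.connectedComponentsWithStats(m)
for i in range(1,n):
    if st[i,4]>60: print(st[i],ce[i])
u,v=proj("wrist",(.64,-.1525,.145),c)[0].astype(int)
for r in range(v-45,v+45,4): print(r,*["%3d"%x for x in g[r,u-60:u+60:4]])
E
```

```text
[ 0.636 -0.151  0.23 ]
cm [-0.216  0.406 11.495] rot [-0.003 -0.002  0.001]
pred [[257.699 199.168]
 [257.395 193.991]
 [257.122 189.334]]
[26  0 10 43 72] [30.361 20.847]
[ 407  139  105  136 5077] [443.507 204.518]
[ 203  180   67   35 1054] [241.676 194.244]
[   0  194   61   56 2481] [ 27.535 222.888]
[167 241  41  34 926] [191.227 261.006]
[294 241  41  34 921] [309.934 260.967]
152 150 146 150 145 146 146 145 143 143 144 144 150 145 146 144 142 137 140 144 149 145 144 142 134 145 142 146 143 145 144
156 143 147 149 145 147 149 147 146 151 148 150 149 145 146 144 142 143 148 144 145 141 146 143 143 141 144 145 144 147 143
160 144 148 149 148 145 148 145 147 147 146 148 146 145 143 144 145 144 146 147 137 141 140 141 140 140 144 141 143 144 147
164 143 144 147 144 147 144 145 145 144 144 149 144 143 145 146 150 148 148 146 145 145 143 140 143 143 145 142 141 144 144
168 148 147 144 151 145 145 144 141 143 144 146 144 144 123 137 144 139 147 146 142 142 145 146 141 140 145 145 145 141 142
172 146 145 145 150 142 146 148 149 146 145 145 147 143 102  99  98 104 148 148 144 146 144 1
[... 1438 characters left out ...]
 131 129 128 130 126 130 129 126 130 132 130 128 129 129 129 129 130 143 144 146
224 133 132 130 136 132 127 131 128 133 133 131 129 129 128 127 127 130 127 130 134 129 130 132 128 130 125 127 135 139 144
228 133 135 133 134 133 132 134 130 131 132 130 129 130 129 129 127 123 130 128 132 131 131 128 124 124 127 128 124 142 145
232 137 136 137 134 136 135 132 131 133 132 132 129 130 127 130 133 128 129 127 124 125 129 132 127 133 124 130 130 141 143
236 136 134 135 135 132 131 130 129 131 132 132 129 134 131 130 133 130 128 132 127 127 126 130 130 129 129 128 130 139 144
240  71  69  55 132 130 131 132 130 129 133 132 130 131 132 134 132 134 133 132 134 136 132 133 133 122  48  67  67 107 136
```

The knob top is centred at (254,198), about 3 mm nearer than predicted at x≈0.637. I'll descend and pinch it.

Emit:
play_rows --deltas '[[[-0.1, 0.1, 3, 0, 0, 0], [-0.1, 0.1, 6, 0, 0, 0], [-0.1, 0.1, 9, 0, 0, 0], [-0.1, 0.1, 10.7, 0, 0, 0], [-0.1, 0.1, 11.2, 0, 0, 0], [-0.1, 0.1, 11.2, 0, 0, 0]]]'

```text
time_s: 20.85
tool_pos: [0.6394, -0.153, 0.1197]
tcp_rot: [[-0.081, 0.997, 0.001], [0.997, 0.081, -0.0], [-0.0, 0.001, -1.0]]
contact_force: [0.3, 0.7, -0.1]
finger_gap: 0.503
finger_force: 0.0
```

Emit:
play_rows --deltas '[[[0, 0, 0, 0, 0, 0], [0, 0, 0, 0, 0, 0], [0, 0, 0, 0, 0, 0], [0, 0, 0, 0, 0, 0], [0, 0, 0, 0, 0, 0]]]' --hand 0

```text
time_s: 21.48
tool_pos: [0.6381, -0.1534, 0.1205]
tcp_rot: [[-0.081, 0.997, -0.001], [0.997, 0.081, -0.001], [-0.001, -0.001, -1.0]]
contact_force: [-4.8, -0.4, 8.4]
finger_gap: 0.138
finger_force: 59.2
```

Gripped on the knob. Now I'll draw it to the front.

Emit:
play_rows --deltas '[[[0, -0.5, 0, 0, 0, 0], [0, -1, 0, 0, 0, 0], [0, -1.5, 0, 0, 0, 0], [0, -2, 0, 0, 0, 0], [0, -2.5, 0, 0, 0, 0], [0, -2.9, 0, 0, 0, 0], [0, -3.1, 0, 0, 0, 0], [0, -3.1, 0, 0, 0, 0]]]'

```text
time_s: 22.48
tool_pos: [0.6096, -0.1559, 0.1205]
tcp_rot: [[-0.081, 0.997, 0.004], [0.997, 0.081, -0.001], [-0.001, 0.004, -1.0]]
contact_force: [1.5, 0.9, 6.6]
finger_gap: 0.138
finger_force: 59.2
```

Emit:
play_rows --deltas '[[[0, -0.1, 0, 0, 0, 0], [0, -0.2, 0, 0, 0, 0], [0, -0.3, 0, 0, 0, 0], [0, -0.3, 0, 0, 0, 0]]]'

```text
time_s: 22.98
tool_pos: [0.607, -0.1562, 0.1205]
tcp_rot: [[-0.081, 0.997, 0.004], [0.997, 0.081, -0.001], [-0.001, 0.004, -1.0]]
contact_force: [2.6, 1.2, 6.4]
finger_gap: 0.131
finger_force: 59.1
```

Emit:
play_rows --deltas '[[[0, -0.1, 0, 0, 0, 0], [0, -0.2, 0, 0, 0, 0], [0, -0.3, 0, 0, 0, 0], [0, -0.3, 0, 0, 0, 0]]]'

```text
time_s: 23.48
tool_pos: [0.6061, -0.1563, 0.1205]
tcp_rot: [[-0.081, 0.997, 0.008], [0.997, 0.081, -0.001], [-0.002, 0.008, -1.0]]
contact_force: [8.0, 2.1, 2.9]
finger_gap: 0.139
finger_force: 58.8
```

It is at the stop after 32 mm, with the force up to 8 N. I'll release and return to the handle.

Emit:
play_rows --deltas '[[[0, 0.15, 0, 0, 0, 0], [0, 0.15, 0, 0, 0, 0], [0, 0.15, 0, 0, 0, 0], [0, 0.15, -1, 0, 0, 0], [0, 0.15, -4, 0, 0, 0], [0, 0.15, -8, 0, 0, 0], [0, 0.15, -12, 0, 0, 0], [0, 0.15, -12, 0, 0, 0]]]' --hand 0.5

```text
time_s: 24.48
tool_pos: [0.6061, -0.1569, 0.2438]
tcp_rot: [[-0.081, 0.997, 0.008], [0.997, 0.081, -0.003], [-0.004, 0.007, -1.0]]
contact_force: [-0.0, -1.7, -0.3]
finger_gap: 0.501
finger_force: 0.0
```

```bash
python3 - <<'E'
from g import *
print(manip.read_state()["tool_pos"]);go((.4492,-.001,.22),.08);go((.4492,-.001,.0955),.08)
E
```

```text
[ 0.606 -0.157  0.244]
cm [ 16.816 -14.399   2.21 ] rot [0.007 0.004 0.001]
cm [ 16.861 -14.489  14.66 ] rot [0.007 0.004 0.001]
```

Emit:
play_rows --deltas '[[[2, -2, 0, 0, 0, 0], [5, -5, 0, 0, 0, 0], [9, -8.5, 0, 0, 0, 0], [13, -12, 0, 0, 0, 0], [16, -14, 0, 0, 0, 0], [16.8, -14.4, 0, 0, 0, 0], [16.8, -14.4, 1.5, 0, 0, 0], [16.8, -14.4, 1.5, 0, 0, 0]]]'

```text
time_s: 25.48
tool_pos: [0.4463, -0.0007, 0.2224]
tcp_rot: [[-0.08, 0.997, -0.003], [0.997, 0.08, -0.0], [0.0, -0.003, -1.0]]
contact_force: [0.0, 0.4, 0.4]
finger_gap: 0.496
finger_force: 0.0
```

```bash
python3 - <<'E'
from g import *
print(manip.read_state()["tool_pos"]);go((.4492,-.001,.0955),.08)
im=manip.capture("top");cv2.imwrite("pics/top4.png",im)
E
```

```text
[ 0.446 -0.001  0.222]
cm [-0.054  0.316 12.693] rot [-0.003 -0.     0.001]
```

Emit:
play_rows --deltas '[[[0, 0.15, 3, 0, 0, 0], [0, 0.15, 6, 0, 0, 0], [0, 0.15, 9, 0, 0, 0], [0, 0.15, 11.5, 0, 0, 0], [0, 0.15, 12.6, 0, 0, 0], [0, 0.15, 12.6, 0, 0, 0]]]'

```text
time_s: 26.28
tool_pos: [0.4481, -0.0004, 0.0975]
tcp_rot: [[-0.08, 0.997, -0.001], [0.997, 0.08, 0.0], [0.0, -0.001, -1.0]]
contact_force: [0.5, 0.3, 0.5]
finger_gap: 0.504
finger_force: 0.0
```

Emit:
play_rows --deltas '[[[0, 0, 0, 0, 0, 0], [0, 0, 0, 0, 0, 0], [0, 0, 0, 0, 0, 0], [0, 0, 0, 0, 0, 0], [0, 0, 0, 0, 0, 0]]]' --hand 0

```text
time_s: 26.9
tool_pos: [0.4492, -0.0002, 0.099]
tcp_rot: [[-0.081, 0.997, 0.002], [0.997, 0.081, -0.001], [-0.001, 0.002, -1.0]]
contact_force: [0.8, -0.7, 6.0]
finger_gap: 0.1
finger_force: 58.8
```

Emit:
play_rows --deltas '[[[0, 0, -0.4, 0, 0, 0], [0, 0, -0.8, 0, 0, 0], [0, 0.05, -1.3, 0, 0, 0], [0, 0.1, -1.8, 0, 0, 0], [0, 0.15, -2.4, 0, 0, 0], [0, 0.2, -3, 0, 0, 0], [0, 0.2, -3, 0, 0, 0]]]'

```text
time_s: 27.78
tool_pos: [0.4521, 0.0001, 0.1289]
tcp_rot: [[-0.081, 0.997, 0.004], [0.997, 0.081, -0.0], [-0.001, 0.004, -1.0]]
contact_force: [6.1, 0.7, -2.8]
finger_gap: 0.101
finger_force: 58.6
```

It goes on past the catch at 30 mm with 3 N, so it is free. I'll raise it along the arc.

Emit:
play_rows --deltas '[[[0, 0.4, -1.4, 0, 0, 0], [0, 0.75, -2.8, 0, 0, 0], [0, 1.15, -4, 0, 0, 0], [0, 1.6, -5.1, 0, 0, 0], [0, 2.1, -6.2, 0, 0, 0], [0, 2.6, -7.25, 0, 0, 0], [0, 3.8, -9.3, 0, 0, 0], [0, 3.8, -9.3, 0, 0, 0]]]'

```text
time_s: 28.78
tool_pos: [0.4872, 0.0032, 0.2221]
tcp_rot: [[-0.081, 0.997, -0.002], [0.997, 0.081, -0.0], [-0.0, -0.002, -1.0]]
contact_force: [-4.5, -3.1, -0.1]
finger_gap: 0.096
finger_force: 59.1
```

Emit:
play_rows --deltas '[[[0, 0.7, -1, 0, 0, 0], [0, 1.4, -1.9, 0, 0, 0], [0, 2.2, -2.8, 0, 0, 0], [0, 3, -3.7, 0, 0, 0], [0, 4.8, -5.3, 0, 0, 0], [0, 6.7, -6.7, 0, 0, 0], [0, 7.7, -7.3, 0, 0, 0], [0, 7.7, -7.3, 0, 0, 0]]]'

```text
time_s: 29.78
tool_pos: [0.5641, 0.0097, 0.2979]
tcp_rot: [[-0.081, 0.997, 0.0], [0.997, 0.081, -0.0], [-0.0, -0.0, -1.0]]
contact_force: [-12.5, -1.5, 20.3]
finger_gap: 0.091
finger_force: 61.9
```

Emit:
play_rows --deltas '[[[0, 0, 0, 0, 0, 0], [0, 0, 0, 0, 0, 0]]]'

```text
time_s: 30.02
tool_pos: [0.5635, 0.0097, 0.2975]
tcp_rot: [[-0.081, 0.997, -0.0], [0.997, 0.081, -0.0], [-0.0, -0.0, -1.0]]
contact_force: [-12.1, -2.1, 18.3]
finger_gap: 0.097
finger_force: 61.8
```

```bash
python3 - <<'E'
from g import *
a=manip.capture("scene");b=manip.capture("top");cv2.imwrite("pics/scene5.png",a);cv2.imwrite("pics/top5.png",b)
o=np.zeros((600,800,3),np.uint8);o[:300,:400]=cv2.resize(a,(400,300),interpolation=3);o[:300,400:]=cv2.resize(b,(400,300),interpolation=3)
o[300:,:400]=cv2.resize(a[120:285,160:380],(400,300),interpolation=2);o[300:,400:]=cv2.resize(a[120:240,300:460],(400,300),interpolation=2);cv2.imwrite("pics/v5.png",o)
E
```

```text
(no output)
```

View pics/v5.png

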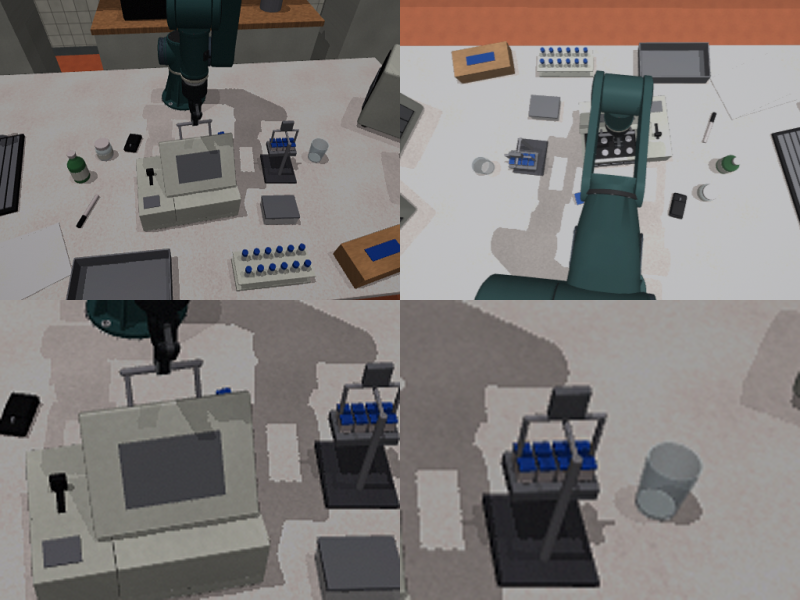

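The cover is up at about 57°, the carrier hangs on the hook and the bystanders are in place. The remaining force is radial because the arc radius was slightly small, so I'll ease it off.

Emit:
play_rows --deltas '[[[0, -0.05, -0.1, 0, 0, 0], [0, -0.1, -0.2, 0, 0, 0], [0, -0.1, -0.2, 0, 0, 0], [0, -0.1, -0.2, 0, 0, 0]]]'

```text
time_s: 30.62
tool_pos: [0.5636, 0.0097, 0.2977]
tcp_rot: [[-0.081, 0.997, 0.0], [0.997, 0.081, 0.0], [0.0, 0.0, -1.0]]
contact_force: [-5.6, -1.7, 8.8]
finger_gap: 0.098
finger_force: 60.6
```

Emit:
play_rows --deltas '[[[0, -0.05, -0.1, 0, 0, 0], [0, -0.1, -0.2, 0, 0, 0], [0, -0.1, -0.2, 0, 0, 0], [0, -0.1, -0.2, 0, 0, 0]]]'

```text
time_s: 31.12
tool_pos: [0.5631, 0.0096, 0.2976]
tcp_rot: [[-0.081, 0.997, 0.0], [0.997, 0.081, 0.0], [0.0, 0.0, -1.0]]
contact_force: [2.3, -0.1, -5.2]
finger_gap: 0.092
finger_force: 59.2
```

```bash
python3 - <<'E'
from g import *
s=manip.read_state();print(s["tool_pos"],s["contact_force"],s["finger_gap"],s["finger_force"]); print(manip.finish_job())
E
```

```text
[0.563 0.01  0.298] [ 2.342 -0.086 -5.202] 0.09192988866652416 59.21024143695831
the job is handed in; nothing more can be done
None
```

I handed the job in at 31 s: the carrier hangs on the hook, the first pull showed the cover was caught, the slide was drawn its full 32 mm, and the arm is holding the cover up at about 57°, with the other things showing no sign of having moved.

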